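Unlatch the blue print-head case

TASK

Unlatch the blue-lidded case so its lid can be lifted later: press its green release button so that the black T-handle pops up, then turn that handle clockwise (seen from above) as far as it goes, and let go leaving it popped up. Leave the yellow-lidded case latched.

Things in the scene. Friction and masses are not known exactly. Their poses are not given: they have to be found in the camera images.
- blue_button (a point): centre of the top of the green push button, 26 mm across, on the fixed cream case (150 x 220 mm, 100 mm tall) with the blue lid edge; yaw within 20 degrees. It stands 10 mm above the aluminium plate that is the case's top (plate 100 mm above the bench). Travel 8 mm straight down, about 7 N; 2 to 3 mm down it snaps the rest of the way by itself and stays down.
- blue_handle (a point): centre of that case's black T-handle bar, 14 mm wide (x), 80 long (y), 16 tall (z up). Latched: in a slot, its top 1 mm above the plate, its centre 70 mm from the button's, long axis pointing at the button. Button pressed: pops straight up 22 mm and stays, underside then 7 mm above the plate; about 6 N pushes it back. Turns about the vertical through this point.
- blue_turn (a joint): turn of the blue-lidded case's T-handle, rad: 0 latched (long axis points at the button), grows clockwise seen from above, stop at 1.4 (unlatched; bar near the green dot on the plate). Friction about 0.08 N m; it stays where it is left.
- yellow_handle (a point): centre of the T-handle's bar on the other case, which is alike but for its yellow lid edge; it must stay down in its slot.

How it is judged:
On the way, in this order (a step that is already met when the one before it is completed fails the run):
1. the blue case's T-handle has popped up, not yet turned (height (world z) of blue_handle above 0.108 m and value of joint blue_turn below 0.35 rad), for 0.2 s.
2. the popped-up handle is turned clockwise to its stop (height (world z) of blue_handle above 0.108 m and value of joint blue_turn above 1.2 rad), for 0.2 s.
At the end, for the whole second after the job is handed in: The blue case's T-handle is popped up (at least 15 of its 22 mm) and turned clockwise to within about 11 degrees of its stop (over 1.2 of 1.4 rad), released; the yellow case's handle is still down in its slot (moved under 6 mm) (all of step 2 and distance of yellow_handle from where it was at the start of the episode below 0.006 m); the robot touches nothing.
It fails at once if the yellow case's handle is popped up (distance of yellow_handle from where it was at the start of the episode above 0.012 m).
It also fails if it takes over 42 s, if anything falls off the work surface, if the arm or the gripper's body presses on something with over 40 N, if the wrist force passes 120 N, or if a joint passes its speed limit or range.

ROBOT

A 7-joint arm with a two-finger parallel gripper is mounted at the origin on the work surface. World frame = base frame: x ahead of the robot, y to its left, z up, the work surface at z = 0. Lengths are in m, angles in rad, forces in N, time in s.
With the tool pointing down it reaches from about 0.4 to 0.925 m from the base axis. Payload 4.1 kg.
Tool frame: the origin (TCP) lies midway between the tips of the shut fingers; the grasp point (between the pads) lies 19 mm behind it; y points along the fingers, x is the direction in which the jaws open and shut, and the axes are right-handed (so a half turn about y gives the same grasp; the last joint's range is limited). The gripper opens to 85 mm and grips with 20 to 120 N. Pads are 22 mm wide; open, the fingers measure 114 mm over their backs; the gripper's body (76 mm by 85 mm) begins 54 mm behind the grasp point. The pads swing forward as they close: fully open they stand 13 mm farther back than shut.
Start: joints at [-0.099, 0.398, 0.045, 1.537, -0.019, 1.207, -0.051], TCP at [0.65, 0, 0.231] pointing down, gripper open.
Joint ranges: [-2.82, 2.82], [-0.49, 2.23], [-1.37, 1.46], [0, 2.46], [-1.36, 4.5], [0.23, 2], [-2.94, 2.94]. Speed limits (rad/s): [2.57, 2.57, 3.14, 3.14, 3.14, 3.14, 3.14].

INTERFACE

Orientations are given as [roll, pitch, yaw] about the fixed x, y, z axes, in that order (R = Rz(yaw) Ry(pitch) Rx(roll)).
In Python, from workcell import observe, snapshot, get_calibration, sign_off gives the robot as it stands. The module is installed in compiled form; this text tells all that it offers.
- The arm moves only by the shell command python3 -m jog 'ROWS' [OPENING] [FORCE]. ROWS is JSON, a list of rows, each a list of 2 entries, a list of its own where there are three numbers: the shift along the tool's x, y, z in cm, then the turn, a rotation vector about the tool's x, y, z in degrees. In form: [[[tx, ty, tz], [rx, ry, rz]], ...]. A call has 1 to 5 rows; each row is the pose to reach, as a shift and turn from the pose measured when the call began, along the tool's axes at that moment; what a row does not reach only later rows make up. A row lasts 1/10 s, in which the tool goes at most 50 mm and 8.59 degrees, less where a joint would pass 70% of its speed; a pose out of reach is approached as far as the arm can. A call with a gripper value outside its range is refused whole. OPENING is the opening, from 0 (shut) to 1 (fully open), set as the call begins (- or left out, the last holds). The fingers move at their own pace and stop on an object; FORCE is the grip in N (left out, the last holds). Time passes only in rows, so rows that repeat a pose let the fingers close. It gives the time, the measured TCP pose, the force and the opening at its end, in the units of the state.
- observe(): the state, without advancing time (a new reading comes with each control period).
- snapshot(name): name is "scene" or "side" or "wrist"; returns the picture (400x640x3 uint8, red, green, blue); there is no depth.
- get_calibration(name): a dict with "mtx" (3x3 intrinsics, pixels), "D" ([k1, k2, p1, p2, k3] as OpenCV has them; the pictures are not rectified), "extrinsics" (4x4, takes a point from camera to world coordinates). Camera axes: x right, y down, z forward; pixel columns grow to the right and rows downward; lengths in m; the calibration is good to about 2 mm. A picture is of the moment at which its call begins: read the wrist's pose just before it. get_calibration takes no time and is no camera call; for the wrist camera it gives the pose at the moment of the call.
- sign_off(): hands the job in, once; it reports no verdict.
The state is a dict: "clock": time; "joints": joint angles; "dq": joint speeds; "joint_torque": joint torques, N m; "tool_pos": TCP position; "ee_rot": TCP orientation; "ft_force": force on the tool from outside, world axes, zero at the start; "moment": the same for the moment, N m; "opening": finger opening in m.
Only numpy, scipy, OpenCV 4.12 (cv2) and the standard library are available. Lean on these libraries where they do the work, as an engineer would, in place of code of your own. Each camera call takes 0.05 s, during which the arm holds its last target. There are 200 camera calls.

## Working session

There is one attempt and no reset: what is moved stays moved. The work goes in short steps, Python scripts to look and compute and a shell command to move; the robot and the scene stay as the last step left them, time stands still between calls to the robot, and variables do not carry over. Pictures are saved under pics/ and viewed, about 8 in all and at most 12, crops included, and the job is handed in when it is done.

```bash
mkdir -p pics; cat > h.py <<'E'
import numpy as np,cv2
from workcell import *
from scipy.spatial.transform import Rotation as R
def ray(name,uv,z,cal=None):
    c=cal or get_calibration(name); K=np.array(c["mtx"]);D=np.array(c["D"]);T=np.array(c["extrinsics"])
    n=cv2.undistortPoints(np.array(uv,float).reshape(-1,1,2),K,D)[:,0]
    d=np.c_[n,np.ones(len(n))]@T[:3,:3].T; o=T[:3,3]
    return o+d*((z-o[2])/d[:,2])[:,None]
def rows(p,yaw=None):
    "shift in tool frame cm to world point p"
    s=observe(); Rm=R.from_euler('xyz',s["ee_rot"]); return Rm.inv().apply(np.array(p)-s["tool_pos"])*100
E
python3 - <<'E'
from h import *
s=observe();print(s)
a=snapshot("scene");b=snapshot("wrist")
cv2.imwrite("pics/scene.png",a[...,::-1]);cv2.imwrite("pics/wrist.png",b[...,::-1])
E
```

```text
{'clock': 0.0, 'joints': array([-0.09900926,  0.3992097 ,  0.04500195,  1.53790053, -0.01869822,
        1.20688502, -0.05068397]), 'dq': array([ 1.67632714e-03, -8.14771487e-05,  2.97928414e-03,  1.36127408e-03,
       -1.11693865e-03, -4.26923183e-04,  1.31859648e-03]), 'joint_torque': array([-9.65094187e-04, -4.75129580e+01,  1.36406265e+00, -2.54227209e+01,
        1.14684159e-02,  9.53188282e-03,  3.56541250e-05]), 'tool_pos': array([6.49358696e-01, 4.57582450e-05, 2.30242242e-01]), 'ee_rot': array([-1.57092313e+00,  1.97749462e-03,  1.66941798e-04]), 'ft_force': array([-0.64411141,  0.45700413,  0.42270155]), 'moment': array([ 0.00473116,  0.01742918, -0.02381119]), 'opening': 0.08549825139997243}
```

View pics/scene.png

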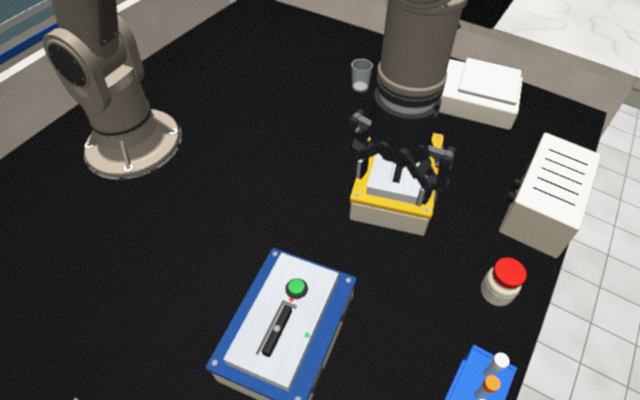

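View pics/wrist.png

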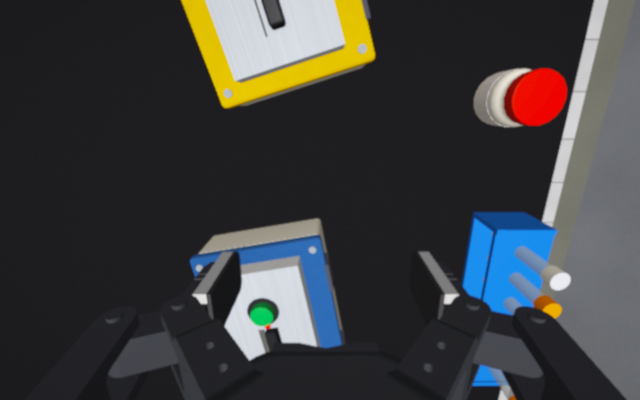

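The scene view shows the blue button at about (296,287), the blue handle centre at (277,328), and the green dot at (307,335). The yellow case is under the gripper in this view. In the wrist view the blue button is at (262,313).

```bash
python3 - <<'E'
from h import *
B=ray("scene",[[296,286]],.11);H=ray("scene",[[277,328],[289,306],[266,352]],.101);G=ray("scene",[[307,335]],.1)
print(B,H,G,np.linalg.norm(B[0,:2]-H[0,:2]))
print(ray("wrist",[[262,312]],.11))
c=get_calibration("wrist");print(np.round(c["extrinsics"],3))
a=snapshot("scene")[230:400,190:380];cv2.imwrite("pics/c.png",cv2.resize(a,None,fx=4,fy=3.5,interpolation=2)[...,::-1])
E
```

```text
[[ 0.58053997 -0.14159232  0.11      ]] [[ 0.59294516 -0.20928652  0.101     ]
 [ 0.58768709 -0.17130714  0.101     ]
 [ 0.60085646 -0.24670022  0.101     ]] [[ 0.63543173 -0.19410657  0.1       ]] 0.06882145935836396
[[ 0.58031174 -0.13568029  0.11      ]]
[[ 1.     0.001 -0.001  0.649]
 [ 0.001 -0.953 -0.302  0.077]
 [-0.001  0.302 -0.953  0.373]
 [ 0.     0.     0.     1.   ]]
```

View pics/c.png

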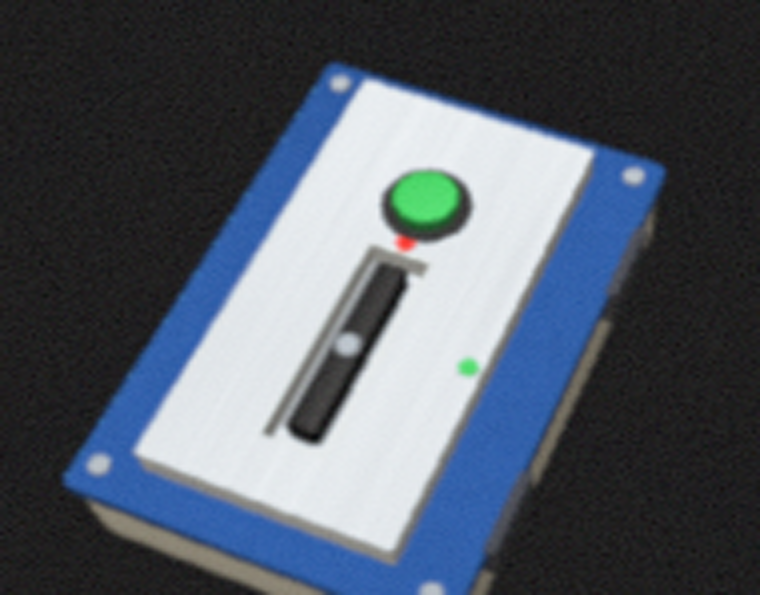

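```bash
python3 -m jog '[[[-1.5,2,-3],[0,-4,0]],[[-3.1,4,-6.5],[0,-8,0]],[[-5,6,-10],[0,-10,0]],[[-6.9,7.5,-13.9],[0,-10,0]],[[-6.9,7.5,-13.9],[0,-10,0]]]' 0 20
python3 -m jog '[[[0,0,0],[0,0,0]],[[0,0,0],[0,0,0]],[[0,0,0],[0,0,0]]]'
python3 - <<'E'
from h import *
s=observe();print(s["tool_pos"],s["ee_rot"],s["opening"],s["clock"],rows([.5804,-.139,.12]))
b=snapshot("wrist");cv2.imwrite("pics/w2.png",b[...,::-1])
E
```

```text
clock: 0.65
tool_pos: [0.5746, -0.1471, 0.1529]
ee_rot: [-1.573, 0.01, 0.164]
ft_force: [0.1, 0.4, 0.1]
opening: 0.0123
clock: 0.95
tool_pos: [0.5755, -0.1458, 0.1532]
ee_rot: [-1.573, 0.009, 0.166]
ft_force: [0.6, -0.9, 0.4]
opening: -0.0001
[ 0.57545839 -0.14581853  0.15316395] [-1.57278137  0.00904823  0.16552988] -0.00010588740656056047 0.95 [0.62974171 3.30965303 0.59767839]
```

View pics/w2.png

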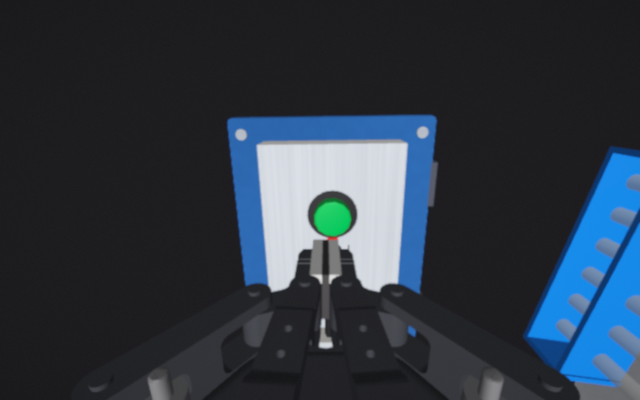

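The wrist view shows the button top at (332,218), with the shut fingertips just below it in the picture. The case edges are upright, so the tool yaw matches the case.

```bash
python3 - <<'E'
from h import *
p=ray("wrist",[[332,218]],.11)[0];print(p)
q=(p+[.5804,-.1400,.11])/2;q[2]=.118
print(q,rows(q))
E
```

```text
[ 0.57841347 -0.14132961  0.11      ]
[ 0.57940673 -0.1406648   0.118     ] [0.49368253 3.51653763 0.43241128]
```

```bash
python3 -m jog '[[[0.5,1,0.45],[0,0,0]],[[0.5,3.4,0.45],[0,0,0]],[[0.5,3.5,0.45],[0,0,0]],[[0.5,3.5,0.45],[0,0,0]]]'
python3 -m jog '[[[0,0.6,0],[0,0,0]],[[0,0.9,0],[0,0,0]],[[0,1.2,0],[0,0,0]],[[0,1.4,0],[0,0,0]],[[0,1.4,0],[0,0,0]]]'
```

```text
clock: 1.4
tool_pos: [0.5793, -0.1395, 0.1174]
ee_rot: [-1.572, 0.01, 0.167]
ft_force: [0.1, 0.3, -0.2]
opening: -0.0003
clock: 1.9
tool_pos: [0.579, -0.1396, 0.1033]
ee_rot: [-1.572, 0.011, 0.167]
ft_force: [-0.9, -0.1, -0.3]
opening: 0.0002
```

```bash
python3 -m jog '[[[0,-4,0],[0,0,0]],[[0,-8,0],[0,0,0]],[[0,-10,4],[0,0,0]],[[0,-10,8],[0,0,0]],[[0,-10,8],[0,0,0]]]' 0.7
python3 - <<'E'
from h import *
s=observe();print(s["tool_pos"])
a=snapshot("scene")[230:400,190:380];cv2.imwrite("pics/c2.png",cv2.resize(a,None,fx=4,fy=3.5,interpolation=2)[...,::-1])
E
```

```text
clock: 2.4
tool_pos: [0.5669, -0.053, 0.2043]
ee_rot: [-1.568, 0.008, 0.176]
ft_force: [-0.2, 0.9, -0.4]
opening: 0.0595
[ 0.5668776  -0.05298615  0.20425022]
```

View pics/c2.png

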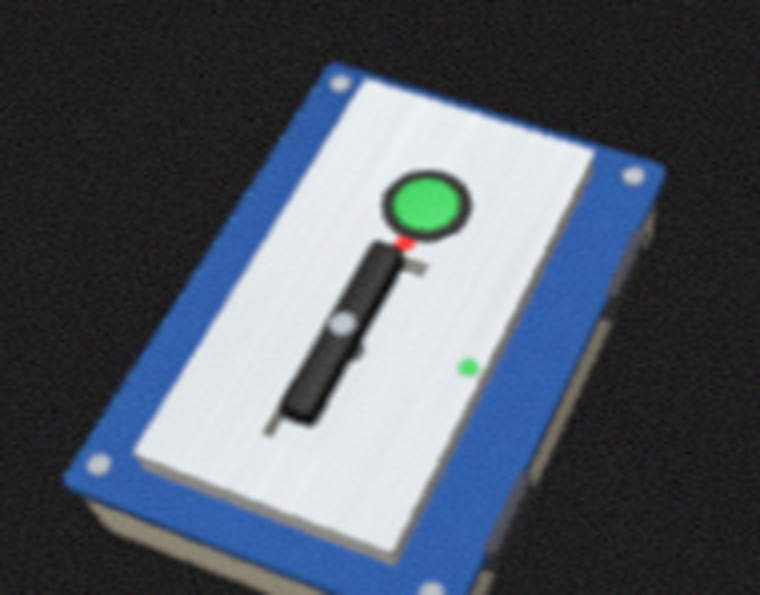

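The button is down and the handle has popped up and not turned. Its centre is at about (275.5,322) in full-picture pixels.

```bash
python3 - <<'E'
from h import *
p=ray("scene",[[275.5,322]],.123)[0]
b=np.array([.579,-.140]);y=np.radians(10);q=b+.07*np.array([np.sin(y),-np.cos(y)])
print(p,q)
m=np.r_[(p[:2]+q)/2,.16];print(m,rows(m))
E
```

```text
[ 0.59268178 -0.20941463  0.123     ] [ 0.59115537 -0.20893654]
[ 0.59191858 -0.20917559  0.16      ] [ -0.10451016   4.36639002 -15.45294922]
```

Both estimates agree on the handle at about (0.592, -0.209).

```bash
python3 -m jog '[[[-0.1,0,-4],[0,0,0]],[[-0.1,1,-8],[0,0,0]],[[-0.1,2.5,-12],[0,0,0]],[[-0.1,4.4,-15.4],[0,0,0]],[[-0.1,4.4,-15.4],[0,0,0]]]'
python3 -m jog '[[[0,0,0],[0,0,0]],[[0,0,0],[0,0,0]]]'
python3 - <<'E'
from h import *
s=observe();print(s["tool_pos"],s["ee_rot"],rows([.592,-.209,.104]))
b=snapshot("wrist");cv2.imwrite("pics/w3.png",b[...,::-1])
E
```

```text
clock: 2.95
tool_pos: [0.5884, -0.217, 0.1564]
ee_rot: [-1.574, 0.016, 0.163]
ft_force: [-0.1, -0.4, -0.8]
opening: 0.0597
clock: 3.15
tool_pos: [0.5877, -0.2178, 0.1559]
ee_rot: [-1.574, 0.018, 0.162]
ft_force: [0.2, 0.6, 0.4]
opening: 0.06
[ 0.58772469 -0.21781363  0.15593852] [-1.57381218  0.01765426  0.16158097] [0.65535593 5.18065101 0.81672945]
```

View pics/w3.png

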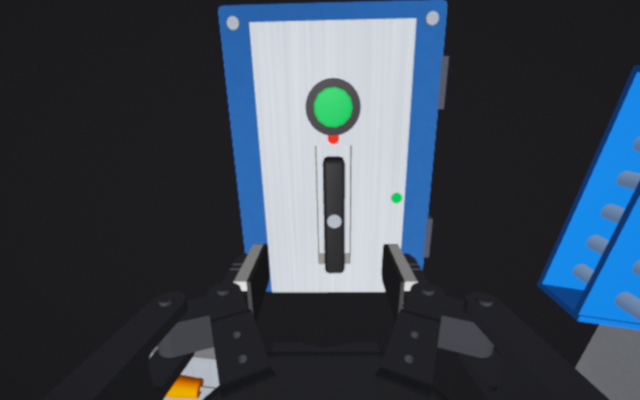

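The wrist view has the popped handle upright between the open fingers, with the knob at (334,221), so the alignment is good.

```bash
python3 -m jog '[[[0.65,0.5,0.8],[0,0,0]],[[0.65,0.5,0.8],[0,0,0]],[[0.65,0.5,0.8],[0,0,0]],[[0.65,0.5,0.8],[0,0,0]]]'
python3 - <<'E'
from h import *
s=observe();print(s["tool_pos"],s["ee_rot"],rows([.592,-.209,.104]))
E
```

```text
clock: 3.6
tool_pos: [0.5935, -0.2074, 0.1516]
ee_rot: [-1.574, 0.016, 0.164]
ft_force: [0.5, 0.3, 0.2]
opening: 0.0596
[ 0.59354374 -0.20737943  0.15155146] [-1.57371719  0.01618192  0.16392542] [-0.10178399  4.75778906 -0.12079563]
```

```bash
python3 - <<'E'
from h import *
cal=get_calibration("wrist")
T=np.array(cal["extrinsics"]).copy(); T[:3,3]+=np.array([.58772469,-.21781363,.15593852])-observe()["tool_pos"]
cal["extrinsics"]=T
print(ray("wrist",[[334,221],[333.5,158],[334,271]],.123,cal), ray("wrist",[[333,106]],.102,cal))
E
```

```text
[[ 0.59113237 -0.2114194   0.123     ]
 [ 0.58374862 -0.17108466  0.123     ]
 [ 0.59752068 -0.24780816  0.123     ]] [[ 0.57851329 -0.1415999   0.102     ]]
```

```bash
python3 -m jog '[[[-0.15,1.5,-0.2],[0,0,0]],[[-0.15,3,-0.2],[0,0,0]],[[-0.15,4.7,-0.2],[0,0,0]],[[-0.15,4.7,-0.2],[0,0,0]],[[-0.15,4.7,-0.2],[0,0,0]]]'
python3 -m jog '[[[0,0,0],[0,0,0]],[[0,0,0],[0,0,0]],[[0,0,0],[0,0,0]],[[0,0,0],[0,0,0]],[[0,0,0],[0,0,0]]]' 0 20
python3 - <<'E'
from h import *
b=snapshot("wrist");cv2.imwrite("pics/w4.png",b[...,::-1])
E
```

```text
clock: 4.1
tool_pos: [0.5909, -0.2098, 0.1035]
ee_rot: [-1.573, 0.018, 0.164]
ft_force: [0.7, 0.0, -0.1]
opening: 0.0597
clock: 4.6
tool_pos: [0.5914, -0.21, 0.1041]
ee_rot: [-1.573, 0.017, 0.164]
ft_force: [0.0, -0.6, 2.6]
opening: 0.0132
```

View pics/w4.png

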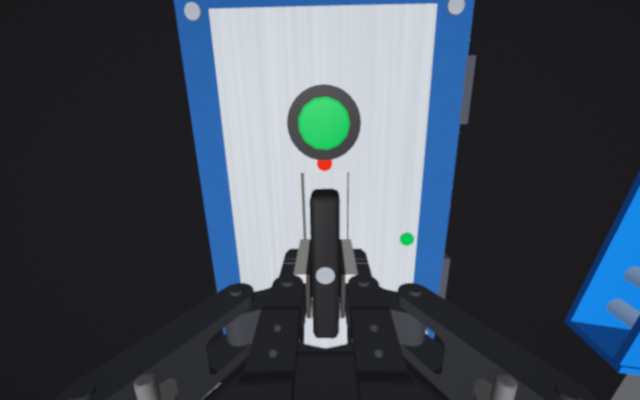

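The handle is gripped at its centre, the knob sits at (325,275) between the pads, and it is still popped. Now I'll turn it clockwise, which is positive about tool y (down).

```bash
python3 -m jog '[[[0,0,0],[0,6,0]],[[0,0,0],[0,13,0]],[[0,0,0],[0,20,0]],[[0,0,0],[0,27,0]],[[0,0,0],[0,34,0]]]'
python3 -c "
from h import *
s=observe();print(s['moment'],s['joints'],rows([.5914,-.210,.104]))"
```

```text
clock: 5.15
tool_pos: [0.5919, -0.21, 0.1042]
ee_rot: [-1.582, 0.011, -0.434]
ft_force: [0.7, -0.4, -0.8]
opening: 0.0136
[-0.05742135 -0.33153737  0.12844796] [ 0.10265367  0.49373912  0.22169551  1.71366752 -0.11537934  0.96046988
 -0.06809397] [-0.04537401  0.0178281  -0.02057926]
```

```bash
python3 -m jog '[[[0,0,0],[0,7,0]],[[0,0,0],[0,15,0]],[[0,0,0],[0,23,0]],[[0,0,0],[0,31,0]],[[0,0,0],[0,37,0]]]'
python3 -m jog '[[[0,0,0],[0,3,0]],[[0,0,0],[0,5,0]],[[0,0,0],[0,6,0]],[[0,0,0],[0,6,0]]]'
python3 -c "
from h import *
s=observe();print(s['moment'],s['joints'],rows([.5914,-.210,.104]))"
```

```text
clock: 5.65
tool_pos: [0.5923, -0.2104, 0.1042]
ee_rot: [-1.586, 0.001, -1.085]
ft_force: [1.5, -1.3, -1.5]
opening: 0.0138
clock: 6.05
tool_pos: [0.5924, -0.2105, 0.1042]
ee_rot: [-1.586, -0.001, -1.19]
ft_force: [-0.2, -1.1, -0.2]
opening: 0.0134
[ 0.05524518 -0.11409603 -0.03539723] [-0.0245125   0.5157987   0.3969514   1.71710858 -0.22071431  0.96549743
 -0.73528109] [-0.07995137  0.0162722  -0.07061739]
```

```bash
python3 -m jog '[[[0,0,0],[0,0,0]],[[0,0,0],[0,0,0]],[[0,0,0],[0,0,0]],[[0,0,0],[0,0,0]],[[0,0,0],[0,0,0]]]' 0.5
python3 -m jog '[[[0,-2,0],[0,0,0]],[[0,-5,0],[0,0,0]],[[0,-9,0],[0,0,0]],[[0,-12,0],[0,0,0]],[[0,-12,0],[0,0,0]]]'
python3 -m jog '[[[0,0,-3],[0,0,0]],[[-4,0,-4],[0,0,0]],[[-8,0,-4],[0,0,0]],[[-10,0,-4],[0,0,0]],[[-10,0,-4],[0,0,0]]]'
python3 - <<'E'
from h import *
a=snapshot("scene");a=np.vstack([cv2.resize(a[230:400,190:380],(456,408)),cv2.resize(a[90:240,300:490],(456,190))])[...,::-1]
cv2.imwrite("pics/c3.png",a)
E
```

```text
clock: 6.55
tool_pos: [0.5923, -0.2105, 0.1042]
ee_rot: [-1.586, -0.001, -1.189]
ft_force: [-0.2, -0.8, -0.1]
opening: 0.0428
clock: 7.05
tool_pos: [0.5968, -0.211, 0.2295]
ee_rot: [-1.578, -0.007, -1.19]
ft_force: [0.8, -0.3, 0.7]
opening: 0.0426
clock: 7.55
tool_pos: [0.5215, -0.1293, 0.2284]
ee_rot: [-1.579, -0.004, -1.184]
ft_force: [0.9, -0.9, 0.3]
opening: 0.043
```

View pics/c3.png

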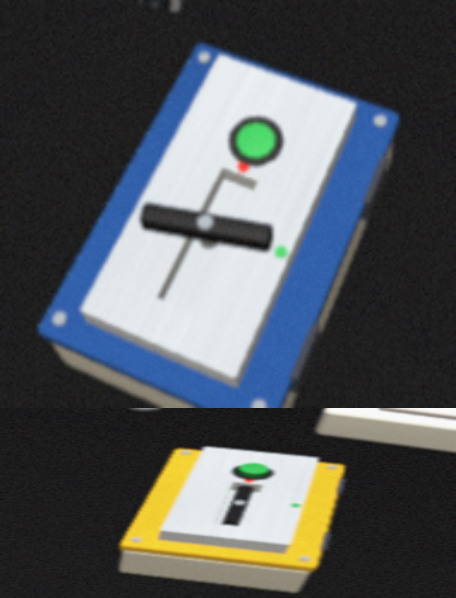

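The blue handle is popped up and turned with its right end by the green dot: bar ends at (148,216) and (267,238), dot at (281,252). The yellow handle is still down in its slot. I'll check the angle next.

```bash
python3 - <<'E'
from h import *
e=ray("scene",[[190+148/2.4,230+214/2.4],[190+266/2.4,230+235/2.4]],.123);d=e[1]-e[0]
print(e,np.linalg.norm(d),"turn",(np.pi/2+.178)-np.arctan2(d[1],d[0]), observe()["dq"].max())
E
```

```text
[[ 0.56158085 -0.22449439  0.123     ]
 [ 0.62785843 -0.1972271   0.123     ]] 0.07166745046292926 turn 1.358492193344677 0.035599400546850936
```

The measured turn of 1.36 rad agrees with the gripper's yaw.

```bash
python3 -m jog '[[[0,0,0],[0,0,0]],[[0,0,0],[0,0,0]]]'; python3 -c "
from workcell import *
print(sign_off())"
```

```text
clock: 7.8
tool_pos: [0.5222, -0.133, 0.2285]
ee_rot: [-1.579, -0.007, -1.188]
ft_force: [0.1, -0.5, 0.6]
opening: 0.0426
the job is handed in; nothing more can be done
None
```

The blue-lidded case is unlatched, and I handed the job in at 7.8 s of the 42 s allowed. I pressed its green button with the shut fingers and the T-handle popped up. I then gripped the handle at 20 N, turned it clockwise to about its stop, let go and moved the arm clear.

- **Blue handle:** the last scene picture shows it popped up beside the green dot. I measured its turn at about 1.36 rad from that picture, and the gripper's yaw gave about the same (1.2 needed, stop at 1.4). The popped height was judged by eye only.
- **Yellow handle:** the same picture shows it still down in its slot. I judged that by eye and did not measure it.
- **Robot:** it ended about 0.1 m above the case, with readings near zero on the force sensor, so it was touching nothing.
- **Disagreements:** the scene and wrist cameras differed by up to 6 mm on the button's position, so I used averages. No check failed.

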